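Press a test cassette home under the dispensing needle

ROBOT

A 6-joint arm with a two-finger parallel gripper is mounted at the origin on the work surface. World frame = base frame: x ahead of the robot, y to its left, z up, the work surface at z = 0. Lengths are in m, angles in rad, forces in N, time in s.
With the tool pointing down it reaches from about 0.275 to 0.825 m from the base axis. Payload 4.9 kg.
Tool frame: the origin (TCP) lies midway between the tips of the shut fingers; the grasp point (between the pads) lies 19 mm behind it (grip_point_offset is the distance from the TCP to the grasp point, in m); z points along the fingers, y is the line along which they close (so a half turn about z gives the same grasp; the last joint's range is limited). The gripper opens to 85 mm and grips with 20 to 120 N. Pads are 22 mm wide; open, the fingers measure 114 mm over their backs; the gripper's body (76 mm by 85 mm) begins 54 mm behind the grasp point. The pads swing forward as they close: fully open they stand 13 mm farther back than shut.
Start: joints at [1.077, 0.326, -0.193, 1.052, 0, 1.437], TCP at [0.194, 0.515, 0.231] pointing down, gripper open.
Joint ranges: [-2.65, 2.65], [-0.97, 1.79], [-1.3, 1.35], [-1.93, 2.1], [-1.47, 1.37], [-3.14, 3.14]. Speed limits (rad/s): [2.57, 2.57, 3.14, 3.14, 3.14, 3.14].

INTERFACE

Orientations are given as a rotation vector (axis times angle).
In Python, from cell import * gives the robot as it stands. Calls block until the motion is done:
- movep(position, orientation): joint-space move of the TCP to a pose.
- move_l(position, velocity=0.15, rot=None, until_force=None): straight line of the TCP; rot=None keeps the orientation; velocity is the mean speed in m/s. With until_force (N) it stops when the force on the tool has changed by that much, and returns True; else False.
- set_joints(angles): joint-space move.
- let_go() and grab(newtons=None): open the fingers fully, or close them until they stop; newtons is the grip in N (None keeps the last).
- sleep(seconds).
- ik(position, orientation): joint angles nearest the present ones, or None.
- get_state(): the state.
- grab_frame(name): name is "side" or "top"; returns a dict with "img" (400x640x3 uint8, red, green, blue), "fx", "fy", "cx", "cy" (pixels), "k1" (the pictures are not rectified: a ray, as slopes to the right and down, at radius r is drawn at 1 + k1 r^2 times it, then the intrinsics apply), "cam_to_world" (4x4, takes a point from camera to world coordinates). Camera axes: x right, y down, z forward; pixel columns grow to the right and rows downward; lengths in m; the calibration is good to about 2 mm. A picture is of the moment at which its call begins. There is no depth.
A pose or a line that the arm cannot do raises MotionError and nothing moves.
- sign_off(): hands the job in; it is judged then, once.
Trained networks look in the newest picture that a camera, given by its name, has taken for a name from the list of things; names that differ only in an ending like _2 or _b are one class to them, and where a whole thing is asked for, a point or a joint stands for the part that bears it (a point fixed in the world has none). Each returns a list of dicts, best first, with "score" (0 to 1); they miss things now and then, are a little off and sometimes report something else, mostly with a low value. They report only what shows in the picture. A call takes as long as a camera call. They do not tell look-alikes from the thing itself.
- spot_in(camera, name): "centre" ([column, row] in pixels, amid what is visible of it).
- silhouettes(camera, name): "mask" (400x640 bool, what is visible of it) and "centre" ([column, row] in pixels, amid what is visible of it).
- tip_of(camera, name): "centre" ([column, row] in pixels: a listed point, or the origin of a listed thing).
The state is a dict: "clock": time; "q": joint angles; "joint_velocities": joint speeds; "tau": joint torques, N m; "position": TCP position; "eef_rot": TCP orientation; "contact_force": force on the tool from outside, world axes, zero at the start; "wrist_torque": the same for the moment, N m; "finger_gap": opening from 0.0 (shut) to 1.0 (fully open); "grasp_force": force on a finger pad.
Only numpy, scipy, OpenCV 4.12 (cv2) and the standard library are available. Lean on these libraries where they do the work, as an engineer would, in place of code of your own. Each camera call takes 0.05 s, during which the arm holds its last target. There are 200 camera calls.

TASK

First slide the dispensing stand's carriage along its rails by its knob until the cross marked on its deck is right under the needle tip. Then take the test cassette that has the thumb block, slide it well end first along the deck behind the carriage's lip, push against the spring plunger until it is fully home with its well under the needle, and finish while still holding it pressed there, fingers on the cassette: do not let go. Do not knock the needle, and leave the other things on the bench where they are.

Things in the scene. Friction and masses are not known exactly. Their poses are not given: they have to be found in the camera images.
- stand: Fixed stand, white column, dark steel base plate 12 mm thick, x -100 to +125, y -70 to +200 mm. Origin on the bench straight below the needle tip; +x points away from the robot (within 17 degrees), from the open loading side to the rear column (x 94 to 120, y -67 to -33 mm); +y runs along the carriage's rails. A 14 mm wide arm at heights 142 to 160 mm runs from it slantwise to just over the needle.
- needle: Fixed upright steel dispensing needle hanging from the stand's arm. Origin at its tip, 52 mm above the bench and 26 mm above the carriage deck; z up. 3 mm thick for 45 mm above the tip, then a hub of 14 mm up to the arm. A push of more than 3 N on it spoils the job.
- carriage (a joint): Position in m of the aluminium carriage along the stand's +y; range -0.03 to 0.09. At 0 the cross is under the needle; it starts 0.035 to 0.085. It moves with about 6 N of friction and stays where it is left.
- carriage_mark (a point): Centre of the black engraved cross on the aluminium carriage's level deck (top 26 mm above the bench). Axes parallel to the stand's. The deck is 70 mm wide and reaches x -120 to +60 mm; a wing (x -90 to -30, y to +103 mm) carries the knob. Two cheeks 43 mm apart, 13 mm high, run from x -25 to +50 mm; their 10 mm high flared lead-in starts at x -53 mm, 60 mm apart.
- lip (a point): Middle of the lower front edge of the lip, a plate 4 mm thick across the cheeks: x +12 to +50 mm from the cross, underside 13 mm and top 17 mm above the deck. The cassette goes under it.
- carriage_knob (a point): Centre of the top of the carriage's upright round black knob, 16 mm thick, 40 mm tall above the deck (top 66 mm above the bench), at x = -60, y = +85 mm from the cross.
- plunger (a joint): How far in m the spring plunger under the lip is pushed in, along the stand's +x: 0 free, 0.008 at its stop = fully home. Its steel face (30 mm wide, 2 to 11 mm above the deck) is at x +27 mm from the cross when free, +35 at the stop. It pushes back with about 4 N at first, 10 N at the stop, and throws the cassette back when let go.
- cassette: White plastic test cassette to load, 135 x 40 x 10 mm, loose, flat on the bench, about 70 g. Origin at the centre of its underside, x along its length towards the well end, z up. On its top stands the thumb block, 30 (along x) x 16 (along y) mm, centred at x = -47.5 mm, from 10 to 40 mm above the underside: grip it across its 16 mm.
- cassette_well (a point): Centre of the round sample well (16 mm across) on the cassette's top, at x = +32.5 mm from its origin.
- cassette_front (a point): Middle of the cassette's well-end face, at x = +67.5 mm from its origin and 5 mm above its underside: this end goes behind the lip. At home it lies 35 mm beyond the needle in the stand's +x.
- flat_cassette: Bystander: a shorter white cassette without thumb block, 90 x 36 x 10 mm, flat on the bench. Origin at the centre of its underside.
- pot_a: Bystander: specimen pot with lid, 44 mm across, 55 mm tall. Origin at the centre of its underside.
- pot_b: Bystander: second specimen pot, the same, on the left.
- reagent: Bystander: reagent bottle, 60 mm across, 120 mm tall. Origin at the centre of its underside.
- slide_box: Bystander: closed grey slide box, 80 x 55 x 35 mm. Origin at the centre of its underside.
- swab_carton: Bystander: cardboard carton, 60 x 120 x 50 mm. Origin at the centre of its underside.
Not all that is in view belongs to the job. There is more than one size of the cassette; the job needs the smallest.

How it is judged:
By the outcome, as a careful person would: the job done as asked, in the order asked, and still so for the second after the job is handed in, while the arm keeps its last pose, push and grip.
It also fails if it takes over 59 s, if anything falls off the work surface, if the arm or the gripper's body presses on something with over 40 N, if the wrist force passes 120 N, or if a joint passes its speed limit or range.

## Working session

There is one attempt and no reset: what is moved stays moved. The work goes in short steps, each a Python script; the robot and the scene stay as the last script left them, time stands still between calls to the robot, and variables do not carry over. Pictures are saved under pics/ and viewed, at most 10 in all, crops included, and the job is handed in when it is done.

```bash
mkdir -p pics; cat > h.py <<'E'
from cell import *
import numpy as np, cv2
def snap(c,fn=None):
    f=grab_frame(c)
    if fn: cv2.imwrite('pics/'+fn,f['img'][:,:,::-1])
    return f
def K(f): return np.array([[f['fx'],0,f['cx']],[0,f['fy'],f['cy']],[0,0,1.]]),np.array([f['k1'],0,0,0,0.])
def w(f,px,z):
    k,d=K(f); s=cv2.undistortPoints(np.array([[px]],float),k,d)[0,0]
    M=np.array(f['cam_to_world']); r=M[:3,:3]@np.array([s[0],s[1],1]); o=M[:3,3]
    return o+r*(z-o[2])/r[2]
def pix(f,p):
    k,d=K(f); M=np.linalg.inv(np.array(f['cam_to_world']))
    return cv2.projectPoints((M[:3,:3]@np.array(p,float)+M[:3,3]).reshape(1,1,3),np.zeros(3),np.zeros(3),k,d)[0][0,0]
E
python3 - <<'E'
from h import *
np.set_printoptions(precision=4,suppress=True)
H=dict(stand=0,needle=.052,carriage_mark=.026,lip=.039,carriage_knob=.066,cassette=0,cassette_well=.01,cassette_front=.005,flat_cassette=0,pot_a=0,reagent=0,slide_box=0,swab_carton=0)
for c in('top','side'):
    f=snap(c,c+'0.png'); print(c,np.array(f['cam_to_world'])[:3,3])
    for n,z in H.items():
        print(n,[(round(r['score'],2),np.round(r['centre']),w(f,r['centre'],z)[:2].round(3)) for r in tip_of(c,n)[:5]])
print(get_state())
E
```

```text
top [ 0.2959 -0.0124  1.5487]
stand [(0.93, array([315., 159.]), array([0.656, 0.024]))]
needle []
carriage_mark [(0.77, array([295., 160.]), array([0.647, 0.091]))]
lip [(0.84, array([292., 155.]), array([0.658, 0.101])), (0.46, array([417., 199.]), array([ 0.521, -0.31 ]))]
carriage_knob [(0.77, array([265., 175.]), array([0.584, 0.185]))]
cassette [(0.91, array([408., 216.]), array([ 0.469, -0.286])), (0.89, array([412., 283.]), array([ 0.252, -0.298])), (0.69, array([462., 229.]), array([ 0.432, -0.463])), (0.53, array([188., 190.]), array([0.54 , 0.448]))]
cassette_well [(0.94, array([475., 240.]), array([ 0.393, -0.503])), (0.74, array([414., 209.]), array([ 0.493, -0.304])), (0.55, array([403., 271.]), array([ 0.289, -0.268]))]
cassette_front [(0.86, array([417., 201.]), array([ 0.521, -0.316])), (0.71, array([479., 251.]), array([ 0.358, -0.517])), (0.39, array([295., 155.]), array([0.667, 0.094]))]
flat_cassette [(0.71, array([393., 144.]), array([ 0.712, -0.235]))]
pot_a [(0.63, array([234., 238.]), array([0.384, 0.286])), (0.47, array([334., 229.]), array([ 0.421, -0.044])
[... 1432 characters left out ...]
.]), array([ 0.68 , -0.405]))]
slide_box [(0.93, array([277., 189.]), array([0.399, 0.094]))]
swab_carton [(0.83, array([307., 122.]), array([0.543, 0.476])), (0.57, array([367., 171.]), array([0.663, 0.144]))]
{'clock': 1.4, 'q': array([ 1.0768,  0.3262, -0.1926,  1.052 ,  0.    ,  1.4366]), 'joint_velocities': array([-0.0002, -0.0003,  0.    , -0.0012, -0.0004, -0.0007]), 'tau': array([ -0.0017, -44.3324,  26.2754,   0.0013,  -0.0003,  -0.    ]), 'position': array([0.1936, 0.5148, 0.2313]), 'eef_rot': array([0.5621, 3.0909, 0.0001]), 'contact_force': array([ 0.1568, -0.2211, -0.5586]), 'wrist_torque': array([ 0.0583,  0.022 , -0.0524]), 'grasp_force': 0.0, 'finger_gap': 0.9965465356074731}
```

View pics/top0.png

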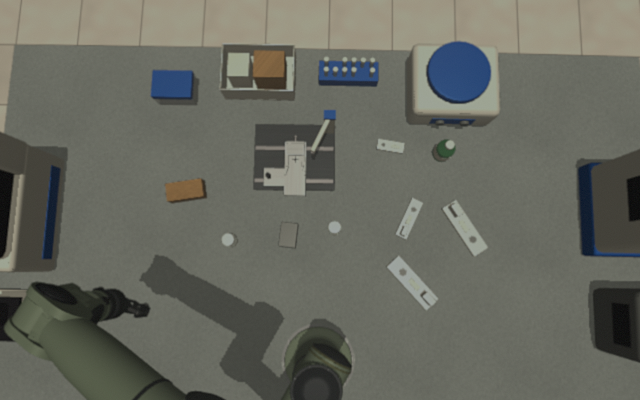

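View pics/side0.png

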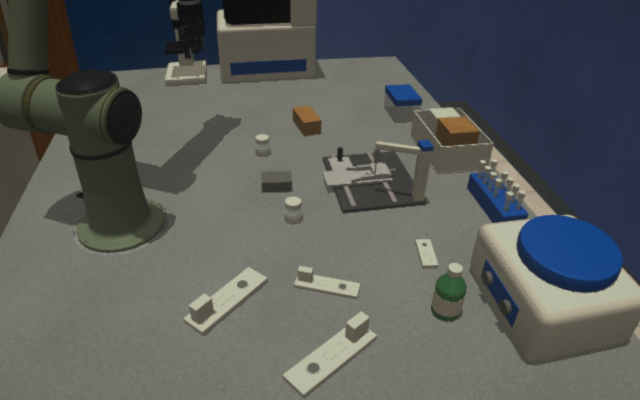

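```bash
python3 - <<'E'
import cv2
a=cv2.imread('pics/top0.png')[180:310,370:520]; b=cv2.imread('pics/side0.png')[250:390,190:390]
s=lambda x:cv2.resize(x,(800,300*2),interpolation=2)
a=cv2.resize(a,None,fx=2.67,fy=2.67,interpolation=2);b=cv2.resize(b,None,fx=1.9,fy=1.9,interpolation=2)
import numpy as np
o=np.zeros((400,800,3),'uint8');o[:a.shape[0],:a.shape[1]]=a;o[:b.shape[0],410:410+b.shape[1]]=b
cv2.imwrite('pics/crop0.png',o)
E
```

```text
(no output)
```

View pics/crop0.png

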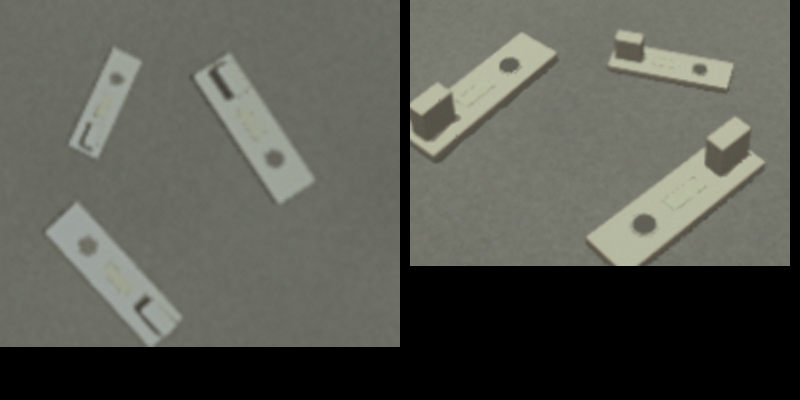

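Top view: three look-alike block cassettes at A (410,218), B (412,283), C (465,228); flat cassette at (391,146) has no block. A is clearly the smallest (≈39 px ≈ 130 mm), block at its near end and well at (414,209): choose A. Stand at (295,157), knob (268,176), needle arm from (330,115) to (315,150). Now I fit the models to the masks.

```bash
cat > fit.py <<'E'
from h import *
from scipy.optimize import minimize
def box(x0,x1,y0,y1,z0,z1): return np.array([[x,y,z] for x in(x0,x1) for y in(y0,y1) for z in(z0,z1)])/1e3
def cyl(x,y,r,z0,z1): return np.array([[x+r*np.cos(a),y+r*np.sin(a),z] for a in np.linspace(0,6.28,16) for z in(z0,z1)])/1e3
S=4
def render(f,parts,p):
    k,d=K(f); M=np.linalg.inv(np.array(f['cam_to_world'])); im=np.zeros((400*S,640*S),np.uint8)
    c,s=np.cos(p[2]),np.sin(p[2])
    for P in parts:
        W=np.c_[p[0]+c*P[:,0]-s*P[:,1],p[1]+s*P[:,0]+c*P[:,1],P[:,2]]
        q=cv2.projectPoints((W@M[:3,:3].T+M[:3,3]).reshape(-1,1,3),np.zeros(3),np.zeros(3),k,d)[0].reshape(-1,2)
        cv2.fillConvexPoly(im,cv2.convexHull(np.round((q+.5)*S).astype(np.int32)),1)
    return cv2.resize(im.astype(np.float32),(640,400),interpolation=cv2.INTER_AREA)
def loss(f,parts,p,m):
    r=render(f,parts,p); return 1-np.minimum(r,m).sum()/np.maximum(r,m).sum()
def mask(c,name,near):
    R=[r for r in silhouettes(c,name) if np.hypot(*(np.array(r['centre'])-near))<25]
    return R[0]['mask'].astype(np.float32) if R else None
def fit(fun,x0,step):
    x0=np.array(x0,float); sx=np.vstack([x0]+[x0+np.eye(len(x0))[i]*step[i] for i in range(len(x0))])
    r=minimize(fun,x0,method='Nelder-Mead',options=dict(initial_simplex=sx,xatol=1e-5,fatol=1e-5,maxiter=400)); return r.x.round(4),round(r.fun,3)
CAS=[box(-67.5,67.5,-20,20,0,10),box(-62.5,-32.5,-8,8,10,40)]
def car(d):
    T=np.array([0,d,0])
    return [P+T for P in(box(-120,60,-35,35,14,26),box(-90,-30,-35,103,18,26),cyl(-60,85,8,26,66),box(-25,50,-27,27,26,39))]
STA=[box(-100,125,-70,200,0,12),box(94,120,-67,-33,12,160)]
E
python3 - <<'E'
from fit import *
F={};MC={};MK={};MS={}
for c,pc,pk,ps in(('top',(410,218),(290,165),(295,157)),('side',(330,287),(360,172),(375,180))):
    F[c]=snap(c); MC[c]=mask(c,'cassette',pc); MK[c]=mask(c,'carriage_mark',pk); MS[c]=mask(c,'stand',ps)
    print(c,[None if m[c] is None else m[c].sum() for m in(MC,MK,MS)])
import pickle;pickle.dump((F,MC,MK,MS),open('d.pkl','wb'))
for cs in(['top'],['side'],['top','side']):
    if all(MC[c] is not None for c in cs): print(cs,'cas',fit(lambda p:sum(loss(F[c],CAS,p,MC[c]) for c in cs),[.471,-.29,-.4],[.01,.01,.1]))
    def g(p):
        t=0
        for c in cs:
            K_=car(p[3]); t+=loss(F[c],K_,p,MK[c]) if MK[c] is not None else 0
            if MS[c] is not None: t+=loss(F[c],STA+K_,p,np.maximum(MS[c],MK[c] if MK[c] is not None else 0))
        return t
    print(cs,'stand',fit(g,[.653,.02,0,.07],[.01,.01,.1,.01]))
E
```

```text
top [np.float32(531.0), np.float32(1485.0), np.float32(5650.0)]
side [np.float32(1160.0), np.float32(1582.0), np.float32(5806.0)]
['top'] cas (array([ 0.4623, -0.288 , -0.4215]), np.float64(0.066))
['top'] stand (array([0.6508, 0.0293, 0.0249, 0.0639]), np.float64(0.093))
['side'] cas (array([ 0.461 , -0.2893, -0.4173]), np.float64(0.052))
['side'] stand (array([0.6485, 0.0304, 0.0132, 0.062 ]), np.float64(0.174))
['top', 'side'] cas (array([ 0.462 , -0.2888, -0.4155]), np.float64(0.139))
['top', 'side'] stand (array([0.65  , 0.0302, 0.0183, 0.0627]), np.float64(0.268))
```

```bash
cat >> h.py <<'E'
from scipy.spatial.transform import Rotation as Ro
def down(yaw): return (Ro.from_euler('z',yaw)*Ro.from_euler('x',np.pi)).as_rotvec()
def rot2(a): return np.array([[np.cos(a),-np.sin(a)],[np.sin(a),np.cos(a)]])
E
python3 - <<'E'
from h import *
np.set_printoptions(precision=4,suppress=True)
yaw=.02; S=np.array([.650,.0302]); R=rot2(yaw)
k=S+R@[-.06,.085+.0627]
movep([*k,.16],down(yaw)); print(get_state()['q'],get_state()['clock'])
print(move_l([*k,.039],.12,until_force=15)); grab(60); s=get_state(); print(s['finger_gap'],s['grasp_force'],s['position'],s['contact_force'])
t=s['position'][:2]+R@[0,.06]
hit=move_l([*t,.039],.04,until_force=20); s=get_state(); print(hit,s['position'],s['contact_force'],s['finger_gap'],s['clock'])
print('in stand frame',R.T@(s['position'][:2]-S))
f=snap('top','t1.png'); snap('side','s1.png')
E
```

```text
[ 0.1724  0.4938 -0.124   0.9529  0.0001 -2.9895] 5.475
False
0.15619647309847887 58.510751724243164 [0.5872 0.1763 0.0393] [-1.883  -1.6301  4.3544]
True [0.5869 0.2041 0.0394] [-0.7644 -2.2204  4.325 ] 0.15074111418292033 8.175
in stand frame [-0.0596  0.1751]
```

```bash
python3 - <<'E'
from fit import *
np.set_printoptions(precision=4,suppress=True)
yaw=.02; R=rot2(yaw); s=get_state(); t=s['position'][:2]+R@[0,-.0903]
print(move_l([*t,.039],.06),get_state()['position'],get_state()['contact_force'])
let_go(); p=get_state()['position']; move_l([*p[:2],.16],.2); print(get_state()['clock'])
q=ik([.5,-.05,.25],down(yaw)); movep([.45,-.22,.2],down(-.417)); print(get_state()['q'])
F={};MK={};MS={}
for c,pk,ps in(('top',(310,165),(295,157)),('side',(372,182),(375,180))):
    F[c]=snap(c,c+'2.png'); MK[c]=mask(c,'carriage_mark',pk); MS[c]=mask(c,'stand',ps)
    print(c,[None if m[c] is None else m[c].sum() for m in(MK,MS)],[w(F[c],r['centre'],.026) for r in tip_of(c,'carriage_mark')[:2]])
for cs in(['top'],['side'],['top','side']):
    def g(p):
        t=0
        for c in cs:
            K_=car(p[3]); t+=loss(F[c],K_,p,MK[c]) if MK[c] is not None else 0
            if MS[c] is not None: t+=loss(F[c],STA+K_,p,np.maximum(MS[c],MK[c] if MK[c] is not None else 0))
        return t
    print(cs,'stand',fit(g,[.651,.03,.02,.003],[.01,.01,.05,.01]))
print(get_state()['clock'])
a=F['top']['img'][110:210,240:350,::-1];b=F['side']['img'][130:220,310:440,::-1]
a=cv2.resize(a,(440,400),interpolation=2);b=cv2.resize(b,(360,250),interpolation=2);o=np.zeros((400,800,3),'uint8');o[:,:440]=a;o[:250,440:]=b;cv2.imwrite('pics/crop2.png',o)
E
```

```text
False [0.5876 0.1158 0.0393] [-3.9509  4.3896  8.2056]
11.375
[-0.602   0.2608 -0.3684  0.9417  0.      2.9564]
top [np.float32(1418.0), np.float32(5692.0)] [array([0.5331, 0.4314, 0.026 ])]
side [np.float32(1666.0), np.float32(5737.0)] [array([0.6458, 0.0414, 0.026 ]), array([0.526 , 0.3951, 0.026 ])]
['top'] stand (array([0.6497, 0.0307, 0.0104, 0.002 ]), np.float64(0.116))
['side'] stand (array([0.6499, 0.0295, 0.0253, 0.0049]), np.float64(0.203))
['top', 'side'] stand (array([0.6492, 0.0306, 0.0139, 0.0025]), np.float64(0.323))
16.7333
```

View pics/crop2.png

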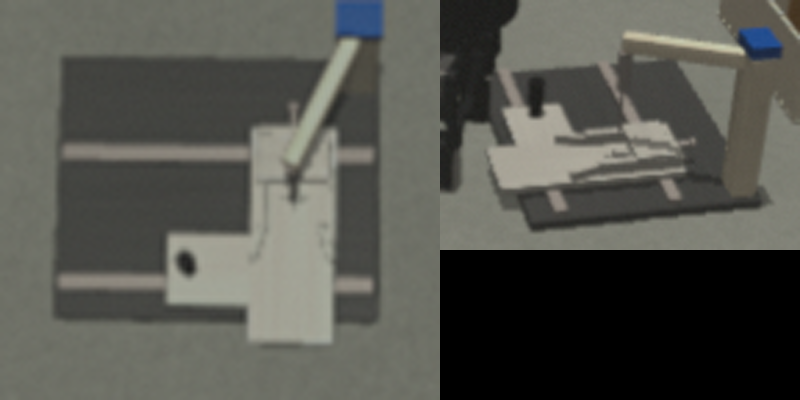

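The crop shows the cross (293,198 top crop) just beside the needle; state says the move ended 2 mm short (y 0.1158 rather than 0.1138), and the fit agrees (+2 mm). I regrip and correct it.

```bash
python3 - <<'E'
from h import *
np.set_printoptions(precision=4,suppress=True)
yaw=.02; S=np.array([.650,.0302]); R=rot2(yaw); Y=lambda:(R.T@(get_state()['position'][:2]-S))
k=S+R@[-.06,.087]
movep([*k,.13],down(yaw)); move_l([*k,.039],.15,until_force=15); grab(60); print('grip',Y(),get_state()['contact_force'])
cmd=Y().copy()
for i in range(5):
    e=.0851-Y()[1]
    if abs(e)<.0003: break
    cmd[1]+=e; move_l([*(S+R@cmd),.039],.03); sleep(.15); print(cmd,Y(),get_state()['contact_force'])
let_go(); p=get_state()['position']; print('open',Y()); move_l([*p[:2],.16],.25)
k=S; movep([.45,-.22,.2],down(-.417)); print(get_state()['clock'])
for c in('top','side'):
    f=snap(c); print([(w(f,r['centre'],.026),w(f,r['centre'],.066)) for n in('carriage_mark','carriage_knob') for r in tip_of(c,n)[:1]])
E
```

```text
grip [-0.0599  0.087 ] [-2.1315  0.6933  3.9176]
[-0.0599  0.0851] [-0.0599  0.0863] [-2.2192  3.5058  5.6045]
[-0.0599  0.0839] [-0.0599  0.0855] [-2.3846  5.5044  5.3387]
[-0.0599  0.0835] [-0.0599  0.0853] [-1.2479  5.6193  5.9109]
open [-0.0598  0.0834]
30.6
[(array([0.6393, 0.0381, 0.026 ]), array([0.6303, 0.0368, 0.066 ])), (array([0.5903, 0.1278, 0.026 ]), array([0.5826, 0.1241, 0.066 ]))]
[(array([0.6535, 0.0432, 0.026 ]), array([ 0.6342, -0.0155,  0.066 ])), (array([0.602 , 0.1653, 0.026 ]), array([0.5855, 0.1   , 0.066 ]))]
```

```bash
python3 - <<'E'
from h import *
np.set_printoptions(precision=4,suppress=True)
yc=-.417; b=np.array([.462,-.2888])+rot2(yc)@[-.0475,0]
movep([*b,.09],down(yc)); print(move_l([*b,.0135],.12,until_force=10)); grab(80); s=get_state(); print(s['finger_gap'],s['grasp_force'],s['position'],s['contact_force'],s['clock'])
z0=s['position'][2]
move_l([*s['position'][:2],.125],.2)
yaw=.02; S=np.array([.650,.0302]); R=rot2(yaw); e=S+R@[-.182,0]
movep([*e,.125],down(yaw)); move_l([*e,z0+.031],.12); s=get_state(); print(z0,s['position'],s['contact_force'],s['finger_gap'],s['clock'])
T=snap('top');D=snap('side')
a=T['img'][110:230,240:360,::-1];b=D['img'][120:240,260:420,::-1]
a=cv2.resize(a,(390,390),interpolation=2);b=cv2.resize(b,(410,308),interpolation=2);o=np.zeros((400,800,3),'uint8');o[:390,:390]=a;o[:308,390:]=b;cv2.imwrite('pics/crop3.png',o)
E
```

```text
False
0.17149416602400144 78.58171105384827 [ 0.4187 -0.2698  0.0139] [-1.0753  0.2293  5.1461] 32.8917
0.01386650019842195 [0.4685 0.0262 0.0453] [ 0.6323  0.0856 -0.1601] 0.17522898750036278 35.5667
```

View pics/crop3.png

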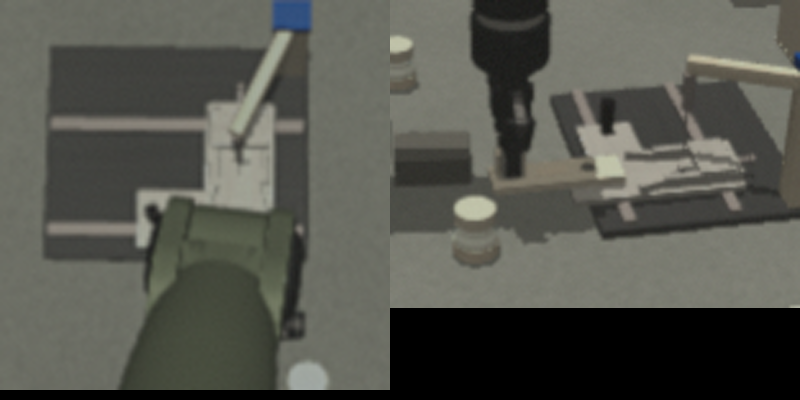

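The side crop shows the cassette held level, its front (620,168) over the deck just ahead of the lead-in and aligned with the carriage. Now lower it and slide in.

```bash
python3 - <<'E'
from h import *
np.set_printoptions(precision=4,suppress=True)
yaw=.02; S=np.array([.650,.0302]); R=rot2(yaw); L=lambda:R.T@(get_state()['position'][:2]-S)
p=get_state()['position']
print(move_l([*p[:2],.0385],.03,until_force=4)); s=get_state(); z=s['position'][2]+.0003; print(s['position'],s['contact_force'])
for x in(-.135,-.100):
    h=move_l([*(S+R@[x,0]),z],.05,until_force=15); s=get_state(); print(h,L(),s['position'][2],R.T@s['contact_force'][:2],s['contact_force'][2],s['clock'])
    if h: break
E
```

```text
True
[0.4696 0.0263 0.0392] [-2.006   0.5786  7.8143]
True [-0.1803 -0.0003] 0.03950149983719836 [-3.2839  0.1604] 10.107723198120672 36.2583
```

```bash
python3 - <<'E'
from h import *
np.set_printoptions(precision=4,suppress=True)
yaw=.02; S=np.array([.650,.0302]); R=rot2(yaw); L=lambda:R.T@(get_state()['position'][:2]-S)
z=.0405
move_l([*(S+R@L()),z],.02); s=get_state(); print(L(),s['position'][2],s['contact_force'])
for x in(-.15,-.12,-.098):
    h=move_l([*(S+R@[x,0]),z],.05,until_force=15); s=get_state(); print(h,L(),s['position'][2],R.T@s['contact_force'][:2],s['contact_force'][2],s['clock'])
    if h: break
E
```

```text
[-0.1802 -0.0003] 0.04048329517487312 [ 0.4816 -0.216  -0.446 ]
False [-0.1498  0.    ] 0.04040481968693105 [1.3081 0.1071] 0.6406092253039096 37.275
False [-0.1198  0.    ] 0.04045303904422716 [-0.147  -0.4427] -0.03648488953532664 38.025
False [-0.0976 -0.    ] 0.04041311509737576 [ 0.5233 -0.3348] 0.11460916045739701 38.6167
```

```bash
python3 - <<'E'
from h import *
np.set_printoptions(precision=4,suppress=True)
yaw=.02; S=np.array([.650,.0302]); R=rot2(yaw); L=lambda:R.T@(get_state()['position'][:2]-S)
z=.0402; x=-.092
while x<-.066:
    move_l([*(S+R@[x,0]),z],.03); sleep(.1); s=get_state(); f=R.T@s['contact_force'][:2]; print(round(x,4),L(),s['position'][2],f,s['contact_force'][2],s['clock'])
    if f[0]<-22 or s['clock']>50: break
    x+=.002
T=snap('top');D=snap('side')
print(get_state()['finger_gap'],get_state()['grasp_force'])
a=T['img'][110:210,250:350,::-1];b=D['img'][130:220,310:430,::-1]
a=cv2.resize(a,(390,390),interpolation=2);b=cv2.resize(b,(410,308),interpolation=2);o=np.zeros((400,800,3),'uint8');o[:390,:390]=a;o[:308,390:]=b;cv2.imwrite('pics/crop4.png',o)
E
```

```text
-0.092 [-0.0915  0.    ] 0.04028540603919835 [ 0.427  -0.6806] 1.0420117391922123 39.0667
-0.09 [-0.0901  0.    ] 0.04023321444781505 [-1.5131 -1.098 ] 2.3583838060704756 39.4167
-0.088 [-0.0893  0.0001] 0.0400728923357232 [-4.1355  0.2673] 3.646458240402121 39.7667
-0.086 [-0.089   0.0001] 0.03993586448400305 [-9.7487  0.6952] 8.90532409350317 40.1167
-0.084 [-0.0883  0.0002] 0.03988947746418496 [-12.4161   0.1667] 10.941074510619966 40.4667
-0.082 [-0.087   0.0002] 0.03985559806666787 [-13.6234   0.1089] 13.713830813528004 40.8167
-0.08 [-0.0858  0.0002] 0.03987000319745264 [-17.4556  -0.0299] 15.264374457592329 41.1667
-0.078 [-0.085   0.0001] 0.039815957196581556 [-20.0167  -0.7291] 17.789801242475846 41.5167
-0.076 [-0.0842  0.0002] 0.039774762748780376 [-22.0237  -0.519 ] 20.461511658101276 41.8667
0.17270117156862358 81.19884610176086
```

View pics/crop4.png

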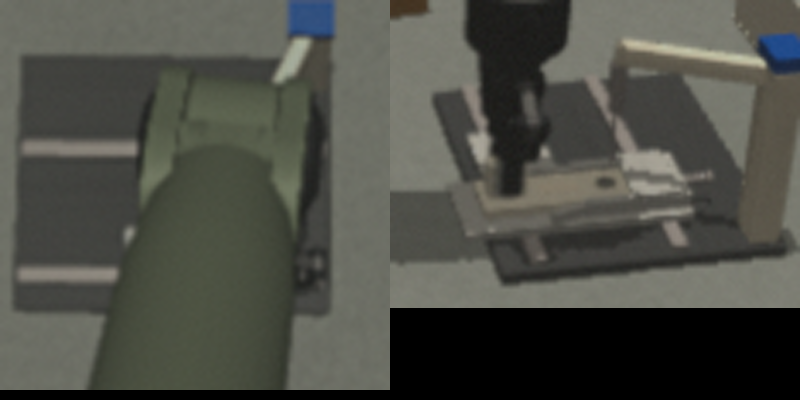

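```bash
python3 - <<'E'
from h import *
np.set_printoptions(precision=4,suppress=True)
yaw=.02; S=np.array([.650,.0302]); R=rot2(yaw); L=lambda:R.T@(get_state()['position'][:2]-S)
z=.0402; x=-.076; last=-.0842
while x<-.056:
    x+=.002
    if get_state()['contact_force'][2]>8: z+=.0006
    move_l([*(S+R@[x,0]),z],.03); sleep(.08); s=get_state(); f=R.T@s['contact_force'][:2]; l=L(); print(round(x,4),round(z,4),l,s['position'][2],f,s['contact_force'][2],s['clock'])
    if (l[0]-last<.0002 and l[0]>-.0835) or f[0]<-32 or s['clock']>50: break
    last=l[0]
E
```

```text
-0.074 0.0408 [-0.0815  0.0002] 0.0398070134931498 [-18.3477  -1.2982] 14.029961545141182 42.3
-0.072 0.0414 [-0.0816  0.0002] 0.03981776527608856 [-22.6079  -1.513 ] 14.872760265641276 42.6333
```

```bash
python3 - <<'E'
from h import *
np.set_printoptions(precision=4,suppress=True)
yaw=.02; S=np.array([.650,.0302]); R=rot2(yaw); L=lambda:R.T@(get_state()['position'][:2]-S)
for x,z in((-.0705,.0419),(-.0695,.0424)):
    move_l([*(S+R@[x,0]),z],.03); sleep(.2); s=get_state(); print(L(),s['position'][2],R.T@s['contact_force'][:2],s['contact_force'][2],s['clock'],s['finger_gap'])
D=snap('side'); print([(r['score'],r['centre'],w(D,r['centre'],.036),R.T@(w(D,r['centre'],.036)[:2]-S)) for r in tip_of('side','cassette_well')[:4] if abs(r['centre'][0]-375)<30])
T=D['img'][140:200,320:420,::-1]; cv2.imwrite('pics/crop5.png',cv2.resize(T,(800,480),interpolation=2))
E
```

```text
[-0.0816  0.0002] 0.0398413623379638 [-25.7256  -0.4875] 15.688371492416886 43.0833 0.17236896724173095
[-0.0816  0.0002] 0.03995984799530727 [-26.4554  -1.5088] 15.052141532067946 43.5333 0.1720092913980512
[(0.77, [378.4, 183.9], array([0.6597, 0.021 , 0.036 ]), array([ 0.0095, -0.0094]))]
```

View pics/crop5.png

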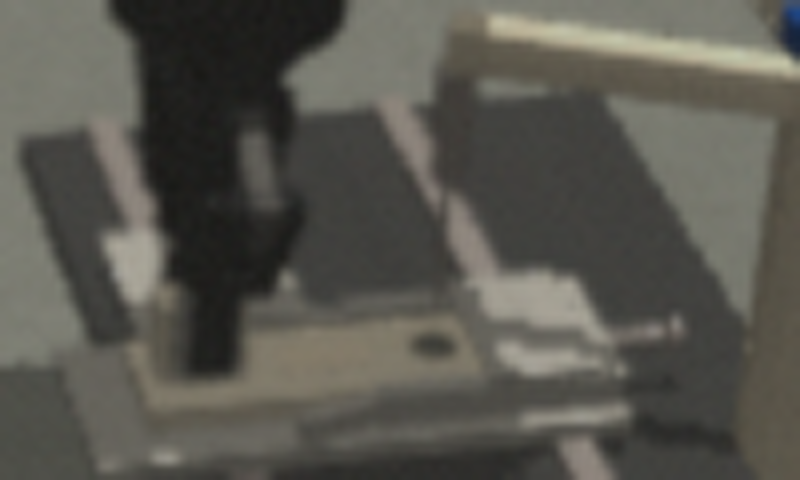

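```bash
python3 - <<'E'
from h import *
S=[.650,.0302]; D=snap('side')
for z in(.036,.052,.097): print(z,pix(D,[*S,z]).round(1))
for c in('carriage_knob',):
    print(pix(D,[.5883,.1142,.066]),[(r['score'],r['centre']) for r in tip_of('side',c)[:3]])
s=get_state();print(s['contact_force'],s['position'],s['clock'])
E
```

```text
0.036 [373.9 182.3]
0.052 [374.4 177.2]
0.097 [375.7 162.5]
[344.6590818  158.28351559] [(0.59, [341.4, 158.0]), (0.56, [378.5, 184.6])]
[-26.91087472  -2.26289702  15.33531131] [0.56844109 0.02881237 0.0399982 ] 43.7333
```

The well shows at pixel (374.1,183.1), against (373.9,182.3) predicted for a point under the needle. The plunger is at its stop: force rises with no further travel. Handing in.

```bash
python3 -c "
from cell import *
print(sign_off())"
```

```text
the job is handed in; nothing more can be done
None
```

I handed the job in at about 44 s. The carriage cross is within about 0.3 mm of under the needle by arm position. The cassette is pressed against the plunger stop with about 27 N and still gripped, and its well shows within a pixel of under the needle in the side view.

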